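Hold a magnetism probe over a watch through its guide bush

TASK

First lift the glass dust dome off the watch test stand and set it down gently, flat inside the rim of its white dish. Then take the blue-handled probe from its wooden rack and lower it upright, tip down, through the brass guide hole of the stand, never touching the stand or the watch with it, until the tip is about 10 mm above the watch. Finish while still holding the probe there, still and centred in the hole; leave the loupe, the jar and the screwdriver alone.

Things in the scene. Friction and masses are not known exactly. Their poses are not given: they have to be found in the camera images.
- stand: Fixed test stand: white base 110 (x) x 120 (y) x 12 mm with a blue-dialled watch in a black holder; above it a white bridge plate 84 (x) x 104 (y) mm, 75 to 95 mm high, on two aluminium legs at y = +-46 mm. A vertical brass bush in the middle of the plate, 31 mm outside, bore 18 mm, 75 to 97 mm high. Origin: centre of the underside, on the bore axis; z up. Place and yaw vary
- bore_mouth (a point): centre of the top mouth of the brass guide bore (diameter 18 mm, 22 mm long, vertical), 97 mm above the bench
- watch_top (a point): point on the bore axis on the top face of the watch (42 mm diameter), 38 mm above the bench, 37 mm below the underside of the bush
- dome: Glass dust dome, clear, open below, 64 mm outer diameter, 46 mm high, with an upright white cylindrical knob on top, 16 mm diameter and 24 mm high (total height 70 mm). About 0.08 kg. It starts standing on the white bridge plate over the brass bush. Origin: centre of its lower rim; z up
- dome_knob (a point): point on the knob's axis 3 mm below the knob's top, 67 mm above the dome's lower rim; with the TCP here the fingertips end 2 mm above the glass
- dish_floor (a point): Centre of the floor of the dome's dish: a fixed white round dish on the bench, 92 mm outer diameter, floor 6 mm above the bench, 80 mm inside diameter, with a rim standing 4 mm above the floor. Place varies
- rack: Fixed dark wooden probe rack, 80 x 80 mm and 102 mm high, with a 12 mm hole in the middle of its top, in which the probe's stem hangs. Origin: centre of its underside. Place and yaw vary
- probe: Rigid probe, about 0.07 kg: steel stem 8 mm diameter, 95 mm long, red tip; above it a square blue handle 22 x 22 x 75 mm (flat sides face the body's x and y) with a white band near the top. Starts upright in the rack, the handle's shoulder on the rack's top. Origin: the tip (lower end), on the axis; z along the stem up to the handle
- probe_tip (a point): the probe's lower end, on its axis (same as the probe's origin)
- probe_grip (a point): grip point on the axis of the square handle, 140 mm above the tip (45 mm above the handle's shoulder, 30 mm below its top)
- loupe: bystander: black eyeglass loupe, 36 mm diameter, 34 mm high, standing; origin at the centre of its underside. Leave alone
- jar: bystander: amber glass jar with a white lid, 44 mm diameter, 45 mm high, standing; origin at the centre of its underside. Leave alone
- screwdriver: bystander: small screwdriver, 120 mm long, lying beyond the work as seen from the robot; origin under its middle. Leave alone

How it is judged:
By the outcome, as a careful person would: the job done as asked, in the order asked, and still so for the second after the job is handed in, while the arm keeps its last pose, push and grip.
It also fails if it takes over 64 s, if anything falls off the work surface, if the arm or the gripper's body presses on something with over 40 N, if the wrist force passes 120 N, or if a joint passes its speed limit or range.

ROBOT

A 6-joint arm with a two-finger parallel gripper is mounted at the origin on the work surface. World frame = base frame: x ahead of the robot, y to its left, z up, the work surface at z = 0. Lengths are in mm, angles in rad, forces in N, time in s.
With the tool pointing down it reaches from about 375 to 975 mm from the base axis. Payload 3.8 kg.
Tool frame: the origin (TCP) lies between the finger pads, 19 mm behind the fingertips; this is the grasp point; z points along the fingers, y is the line along which they close (so a half turn about z gives the same grasp; the last joint's range is limited). The gripper opens to 88 mm and grips with 3 to 60 N. Pads are 18 mm wide; open, the fingers measure 123 mm over their backs; the gripper's body (75 mm by 187 mm) begins 45 mm behind the grasp point.
Start: joints at [1.209, 0.264, 1.604, -0, 1.274, -0.037], TCP at [215.403, 639.703, 257.406] pointing down, gripper open.
Joint ranges: [-2.63, 2.63], [-0.94, 2.18], [0.31, 2.57], [-1.31, 4.45], [0, 2.66], [-2.55, 2.55]. Speed limits (rad/s): [2.57, 2.57, 3.14, 3.14, 3.14, 3.14].

INTERFACE

Orientations are given as [roll, pitch, yaw] about the fixed x, y, z axes, in that order (R = Rz(yaw) Ry(pitch) Rx(roll)).
In Python, from station import ctrl gives the robot as it stands.
- The arm moves only by the shell command python3 -m pendant 'ROWS' [FORCE]. ROWS is JSON, a list of rows, each a list of 5 numbers: the shift along the tool's x, y, z in m, then the turn about the tool's z in rad, then the finger opening in m, from 0 to 0.0881. In form: [[x, y, z, twist, jaw], ...]. A call has 1 to 12 rows; each row is the pose to reach, as a shift and turn from the pose commanded when the call began, along the tool's axes at that moment; what a row does not reach only later rows make up. A row lasts 1/10 s, in which the tool goes at most 50 mm and 8.59 degrees, less where a joint would pass 70% of its speed; a pose out of reach is approached as far as the arm can. A call with a gripper value outside its range is refused whole. The fingers move at their own pace and stop on an object; FORCE is the grip in N (left out, the last holds). Time passes only in rows, so rows that repeat a pose let the fingers close. It gives the time, the measured TCP pose, the force, the opening and the grip force at its end, in the units of the state.
- ctrl.observe(): the state, without advancing time (a new reading comes with each control period).
- ctrl.get_image(name): name is "scene" or "top" or "wrist"; returns the picture (420x560x3 uint8, red, green, blue); there is no depth.
- ctrl.camera_params(name): a dict with "fx", "fy", "cx", "cy" (pixels), "world_from_camera" (4x4, takes a point from camera to world coordinates); the wrist camera has in their place "T_tool_cam" (4x4, takes a point from camera to tool coordinates, whose origin is the TCP and whose axes are the flange's). Camera axes: x right, y down, z forward; pixel columns grow to the right and rows downward; lengths in mm; the calibration is good to about 2 mm. A picture is of the moment at which its call begins: read the wrist's pose just before it. camera_params takes no time and is no camera call.
- ctrl.close_job(): hands the job in; it is judged then, once.
Trained networks look in the newest picture that a camera, given by its name, has taken for a name from the list of things; names that differ only in an ending like _2 or _b are one class to them, and where a whole thing is asked for, a point or a joint stands for the part that bears it (a point fixed in the world has none). Each returns a list of dicts, best first, with "score" (0 to 1); they miss things now and then, are a little off and sometimes report something else, mostly with a low value. They report only what shows in the picture. A call takes as long as a camera call.
- ctrl.masks_of(camera, query): "mask" (420x560 bool, what is visible of it) and "box" ([left, top, right, bottom] in pixels, round what is visible of it).
The state is a dict: "clock": time; "joint_pos": joint angles; "qvel": joint speeds; "joint_efforts": joint torques, N m; "tcp_pos": TCP position; "eef_rot": TCP orientation; "wrist_force": force on the tool from outside, world axes, zero at the start; "wrist_torque": the same for the moment, N m; "finger_gap": opening from 0.0 (shut) to 1.0 (fully open); "gripper_force": force on a finger pad.
Only numpy, scipy, OpenCV 4.12 (cv2) and the standard library are available. Lean on these libraries where they do the work, as an engineer would, in place of code of your own. Each camera call takes 0.05 s, during which the arm holds its last target. There are 200 camera calls.

## Working session

There is one attempt and no reset: what is moved stays moved. The work goes in short steps, Python scripts to look and compute and a shell command to move; the robot and the scene stay as the last step left them, time stands still between calls to the robot, and variables do not carry over. Pictures are saved under pics/ and viewed, at most 10 in all, crops included, and the job is handed in when it is done.

```bash
ls; mkdir -p pics; python3 - <<'E'
from station import ctrl
import cv2,numpy as np
s=ctrl.observe();print(s['clock'],s['tcp_pos'],s['eef_rot'])
for n in ['scene','top','wrist']:
    im=ctrl.get_image(n);cv2.imwrite(f'pics/{n}0.png',im[:,:,::-1])
    p=ctrl.camera_params(n);print(n,{k:np.round(v,3).tolist() for k,v in p.items()})
a=cv2.imread('pics/scene0.png');b=cv2.imread('pics/top0.png')
E
```

```text
pics
0.0 [215.18806546 639.09500387 256.14374902] [-3.13943695e+00 -4.87767054e-05  2.81682756e+00]
scene {'fx': 510.041, 'fy': 510.041, 'cx': 286.788, 'cy': 213.406, 'world_from_camera': [[-0.428, 0.712, -0.557, 1153.56], [0.904, 0.335, -0.266, 294.178], [-0.003, -0.617, -0.787, 945.493], [0.0, 0.0, 0.0, 1.0]]}
top {'fx': 517.261, 'fy': 517.261, 'cx': 281.249, 'cy': 211.675, 'world_from_camera': [[-0.02, -0.987, 0.162, 418.238], [-0.999, 0.016, -0.029, 20.658], [0.027, -0.162, -0.986, 1253.19], [0.0, 0.0, 0.0, 1.0]]}
wrist {'fx': 309.462, 'fy': 309.462, 'cx': 278.812, 'cy': 211.953, 'T_tool_cam': [[-0.002, -0.955, -0.296, 77.409], [1.0, -0.001, -0.001, 0.476], [0.0, -0.296, 0.955, -127.262], [0.0, 0.0, 0.0, 1.0]]}
```

View pics/top0.png

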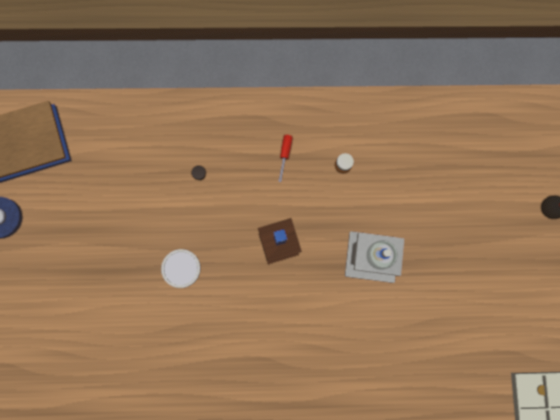

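View pics/scene0.png

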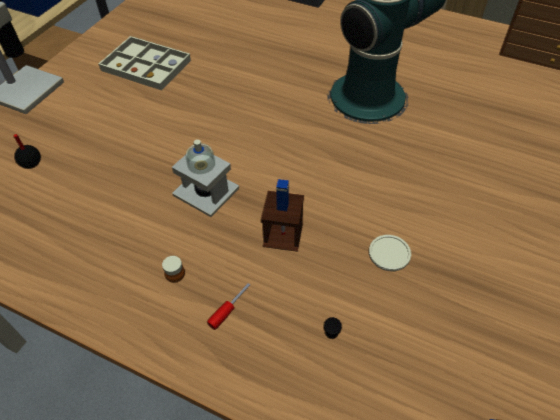

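```bash
cat > h.py <<'E'
import numpy as np,cv2
from scipy.optimize import minimize
from station import ctrl
def rpy(r):
    from scipy.spatial.transform import Rotation as R
    return R.from_euler('xyz',r).as_matrix()
def cam(n):
    p=ctrl.camera_params(n)
    if n=='wrist':
        s=ctrl.observe();T=np.eye(4);T[:3,:3]=rpy(s['eef_rot']);T[:3,3]=s['tcp_pos'];M=T@p['T_tool_cam']
    else: M=np.array(p['world_from_camera'])
    return p,M
def proj(c,P):
    p,M=c;q=(np.asarray(P)-M[:3,3])@M[:3,:3]
    return np.c_[p['fx']*q[:,0]/q[:,2]+p['cx'],p['fy']*q[:,1]/q[:,2]+p['cy']]
def ray(c,uv,z):
    p,M=c;d=M[:3,:3]@[(uv[0]-p['cx'])/p['fx'],(uv[1]-p['cy'])/p['fy'],1];o=M[:3,3]
    return o+d*(z-o[2])/d[2]
def cyl(r,z0,z1):
    a=np.linspace(0,2*np.pi,40);return np.vstack([np.c_[r*np.cos(a),r*np.sin(a),0*a+z] for z in(z0,z1)])
def box(x,y,z0,z1):
    return np.array([[i*x/2,j*y/2,z] for i in(-1,1) for j in(-1,1) for z in(z0,z1)])
MODEL={'dish_floor':[cyl(46,0,10)],'rack':[box(80,80,0,102)],'probe':[box(22,22,102,177)],
'stand':[box(110,120,0,12),box(84,104,75,95),box(20,92,12,75)],
'dome':[cyl(32,95,122),cyl(26,122,136),cyl(17,136,141),cyl(8,141,165)],'loupe':[cyl(18,0,34)],'jar':[cyl(22,0,45)]}
def sil(c,parts,v):
    x,y,w=v;C,S=np.cos(w),np.sin(w);m=np.zeros((840,1120),np.uint8)
    for P in parts:
        Q=np.c_[C*P[:,0]-S*P[:,1]+x,S*P[:,0]+C*P[:,1]+y,P[:,2]]
        h=cv2.convexHull(((proj(c,Q)+.5)*2*16).astype(np.int32));cv2.fillConvexPoly(m,h,1,shift=4)
    return m>0
def fit(obs,parts,v0,yaw=True):
    ms=[(c,cv2.resize(m.astype(np.uint8),(1120,840),interpolation=0)>0) for c,m in obs]
    def f(v):
        v=(v[0],v[1],v[2]/50 if yaw else 0);t=0
        for c,m in ms:
            s=sil(c,parts,v);t+=(s^m).sum()/max((s|m).sum(),1)
        return t/len(ms)
    best=None
    for w in (np.arange(-.75,.8,.375) if yaw else [0]):
        r=minimize(f,[v0[0],v0[1],w*50],method='Nelder-Mead',options=dict(initial_simplex=np.array([[v0[0],v0[1],w*50],[v0[0]+12,v0[1],w*50],[v0[0],v0[1]+12,w*50],[v0[0],v0[1],w*50+10]])))
        if best is None or r.fun<best.fun: best=r
    return np.round([best.x[0],best.x[1],best.x[2]/50],3),round(best.fun,3)
E
cat > m.py <<'E'
from h import *
for n in MODEL:
    obs=[]
    for k in('scene','top'):
        r=ctrl.masks_of(k,n)
        if r: obs.append((cam(k),r[0]['mask']));print(n,k,round(r[0]['score'],2),np.round(r[0]['box']),end=' ')
    z={'probe':140,'dome':125,'rack':50}.get(n,20)
    ys,xs=np.nonzero(obs[-1][1]);v=ray(obs[-1][0],(xs.mean(),ys.mean()),z)
    yw=n in('rack','probe','stand')
    print(fit(obs,MODEL[n],v,yw),*[fit([o],MODEL[n],v,yw) for o in obs])
print(ctrl.observe()['clock'])
E
python3 m.py
```

```text
dish_floor scene 0.69 [369. 235. 410. 270.] dish_floor top 0.95 [165. 247. 200. 287.] (array([4.90611e+02, 2.26987e+02, 3.00000e-02]), np.float64(0.046)) (array([4.90170e+02, 2.27578e+02, 1.40000e-02]), np.float64(0.042)) (array([4.90911e+02, 2.26776e+02, 1.30000e-02]), np.float64(0.043))
rack scene 0.95 [261. 188. 305. 252.] rack top 0.7 [258. 216. 302. 265.] (array([ 5.44977e+02, -7.69800e+00,  2.93000e-01]), np.float64(0.148)) (array([ 5.44209e+02, -7.80900e+00,  3.24000e-01]), np.float64(0.145)) (array([ 5.45406e+02, -7.16200e+00,  2.77000e-01]), np.float64(0.143))
probe scene 0.72 [278. 182. 292. 233.] probe top 0.64 [275. 230. 285. 246.] (array([ 5.45145e+02, -7.56900e+00,  2.65000e-01]), np.float64(0.099)) (array([ 5.44386e+02, -7.96000e+00,  2.72000e-01]), np.float64(0.094)) (array([ 5.46016e+02, -7.59800e+00,  2.63000e-01]), np.float64(0.088))
stand scene 0.72 [171. 156. 241. 216.] stand top 0.64 [346. 230. 404. 283.] (array([ 5.09349e+02, -2.32454e+02, -1.51000e-01]), np.float64(0.288)) (array([ 5.09139e+02, -2.32664e+02, -1.52000e-01]), np.float64(0.235)) (array([ 5.09794e
[... 208 characters left out ...]
.05013e+02, -2.34900e+02,  3.20000e-02]), np.float64(0.068)) (array([ 5.06170e+02, -2.34429e+02,  2.00000e-02]), np.float64(0.035))
loupe scene 0.59 [327. 320. 344. 338.] loupe top 0.56 [190. 168. 209. 182.] (array([7.19617e+02, 1.83219e+02, 1.24000e-01]), np.float64(0.287)) (array([7.13220e+02, 1.82064e+02, 8.70000e-02]), np.float64(0.306)) (array([7.22874e+02, 1.84458e+02, 8.00000e-02]), np.float64(0.263))
jar scene 0.61 [164. 256. 183. 287.] jar top 0.7 [333. 153. 354. 174.] (array([ 7.38820e+02, -1.72372e+02,  3.80000e-02]), np.float64(0.174)) (array([ 7.37265e+02, -1.75248e+02,  1.10000e-01]), np.float64(0.187)) (array([ 7.38450e+02, -1.72331e+02,  3.50000e-02]), np.float64(0.156))
0.85
```

```bash
cat > go.py <<'E'
from h import *
import sys
s=ctrl.observe();t=np.array(list(map(float,sys.argv[1:4])))
R=rpy(s['eef_rot']);print('shift mm',np.round((t-s['tcp_pos'])@R,1),'yaw',np.round(s['eef_rot'],4),'tcp',np.round(s['tcp_pos'],1),'t',s['clock'],'F',np.round(s['wrist_force'],1),s['finger_gap'])
if len(sys.argv)>4: print('twist',round(s['eef_rot'][2]-float(sys.argv[4]),3))
E
python3 go.py 506 -234.3 255 1.84
```

```text
shift mm [-554.3 -735.6    2.4] yaw [3.1416 0.     2.8168] tcp [215.4 639.7 257.4] t 0.85 F [ 0.2  0.5 -0.4] 0.9999616758156354
twist 0.977
```

```bash
python3 -m pendant '[[-0.554,-0.736,0.002,0.977,0.06],[-0.554,-0.736,0.002,0.977,0.06],[-0.554,-0.736,0.002,0.977,0.06],[-0.554,-0.736,0.002,0.977,0.06],[-0.554,-0.736,0.002,0.977,0.06],[-0.554,-0.736,0.002,0.977,0.06],[-0.554,-0.736,0.002,0.977,0.06],[-0.554,-0.736,0.002,0.977,0.06],[-0.554,-0.736,0.002,0.977,0.06],[-0.554,-0.736,0.002,0.977,0.06],[-0.554,-0.736,0.002,0.977,0.06],[-0.554,-0.736,0.002,0.977,0.06]]' 20; python3 go.py 506 -234.3 255 1.84
```

```text
clock: 2.05
tcp_pos: [404.7, 68.3, 256.7]
eef_rot: [3.14, 0.0, 1.84]
wrist_force: [1.2, 0.5, 0.1]
finger_gap: 0.676
gripper_force: 0.0
shift mm [-318.7   17.2    1.8] yaw [3.1397e+00 2.0000e-04 1.8400e+00] tcp [404.7  68.3 256.7] t 2.05 F [1.2 0.5 0.1] 0.6757593859903671
twist -0.0
```

```bash
python3 -m pendant '[[-0.319,0.017,0.002,0,0.06],[-0.319,0.017,0.002,0,0.06],[-0.319,0.017,0.002,0,0.06],[-0.319,0.017,0.002,0,0.06],[-0.319,0.017,0.002,0,0.06],[-0.319,0.017,0.002,0,0.06],[-0.319,0.017,0.002,0,0.06],[-0.319,0.017,0.002,0,0.06],[-0.319,0.017,0.002,0,0.06],[-0.319,0.017,0.002,0,0.06]]' 20; python3 go.py 506 -234.3 255 1.84
python3 - <<'E'
from h import *
c=cam('wrist');im=ctrl.get_image('wrist');cv2.imwrite('pics/w1.png',im[:,:,::-1])
for n in('dome','stand'):
    r=ctrl.masks_of('wrist',n)
    for q in r[:1]:
        print(n,q['score'],q['box'],fit([(c,q['mask'])],MODEL[n],(506,-234),n=='stand'))
P=[[506.2,-234.2,z] for z in(95,162,165)];print(proj(c,P))
E
```

```text
clock: 3.05
tcp_pos: [505.1, -231.2, 254.0]
eef_rot: [-3.141, -0.001, 1.841]
wrist_force: [0.1, 0.9, 0.5]
finger_gap: 0.68
gripper_force: 0.0
shift mm [-3.2  0.  -1. ] yaw [-3.1414e+00 -9.0000e-04  1.8410e+00] tcp [ 505.1 -231.2  254. ] t 3.05 F [0.1 0.9 0.5] 0.6801371923525369
twist 0.001
dome 0.59 [244.9, 168.7, 315.8, 244.4] (array([ 5.04501e+02, -2.33308e+02,  8.50000e-02]), np.float64(0.019))
stand 0.77 [224.0, 118.3, 348.4, 260.8] (array([ 5.07671e+02, -2.31355e+02, -1.55000e-01]), np.float64(0.389))
[[279.70198368 203.9655056 ]
 [279.89822152 228.02073902]
 [279.90955802 229.41039103]]
```

View pics/w1.png

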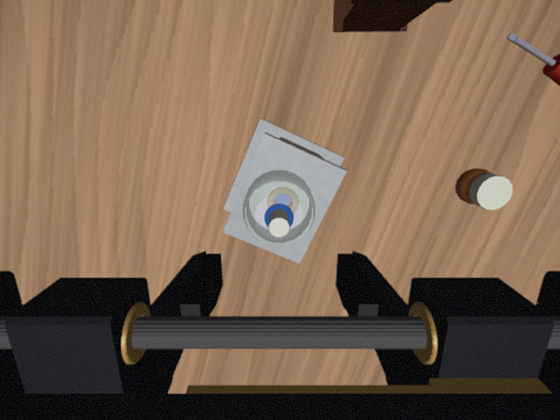

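```bash
python3 go.py 505.5 -233.9 162; python3 -m pendant '[[-0.0025,0,0.03,0,0.05],[-0.0025,0,0.06,0,0.05],[-0.0025,0,0.08,0,0.05],[-0.0025,0,0.09,0,0.05],[-0.0025,0,0.092,0,0.05],[-0.0025,0,0.092,0,0.05]]' 15; python3 go.py 505.5 -233.9 162
```

```text
shift mm [-2.5 -0.6 92.3] yaw [ 3.1414 -0.      1.8416] tcp [ 505.4 -231.3  254.3] t 3.2 F [-0.6 -0.9  0.3] 0.6846514161912144
clock: 3.8
tcp_pos: [506.6, -235.0, 162.7]
eef_rot: [3.141, 0.001, 1.84]
wrist_force: [-0.0, -0.3, 0.1]
finger_gap: 0.565
gripper_force: 0.0
shift mm [ 1.3 -0.8  0.7] yaw [3.1410e+00 5.0000e-04 1.8404e+00] tcp [ 506.6 -235.   162.7] t 3.8 F [-0.  -0.3  0.1] 0.5652631183956841
```

```bash
python3 -m pendant '[[0,0,0,0,0.03],[0,0,0,0,0.018],[0,0,0,0,0.014],[0,0,0,0,0.01],[0,0,0,0,0.01],[0,0,0,0,0.01],[0,0,0,0,0.01]]' 15; python3 go.py 505.5 -233.9 162
```

```text
clock: 4.5
tcp_pos: [506.3, -235.4, 162.4]
eef_rot: [3.141, 0.0, 1.84]
wrist_force: [-1.8, -0.5, 1.9]
finger_gap: 0.172
gripper_force: 15.0
shift mm [ 1.6 -0.4  0.4] yaw [3.1414e+00 4.0000e-04 1.8398e+00] tcp [ 506.3 -235.4  162.4] t 4.5 F [-1.8 -0.5  1.9] 0.17151985548505203
```

```bash
python3 -m pendant '[[0,0,-0.003,0,0.01],[0,0,-0.008,0,0.01],[0,0,-0.016,0,0.01],[0,0,-0.026,0,0.01],[0,0,-0.038,0,0.01],[0,0,-0.052,0,0.01],[0,0,-0.066,0,0.01],[0,0,-0.08,0,0.01],[0,0,-0.092,0,0.01],[0,0,-0.1,0,0.01],[0,0,-0.104,0,0.01],[0,0,-0.105,0,0.01]]' 15; python3 go.py 490.5 227 265
python3 - <<'E'
from h import *
from station import ctrl
c=cam('wrist');im=ctrl.get_image('wrist');cv2.imwrite('pics/w2.png',im[:,:,::-1])
E
```

```text
clock: 5.7
tcp_pos: [506.3, -235.2, 267.6]
eef_rot: [3.141, 0.0, 1.84]
wrist_force: [-0.2, 0.1, -0.6]
finger_gap: 0.172
gripper_force: 15.0
shift mm [449.8 107.6   2.4] yaw [3.1412e+00 4.0000e-04 1.8398e+00] tcp [ 506.3 -235.2  267.6] t 5.7 F [-0.2  0.1 -0.6] 0.1719035356622089
```

View pics/w2.png

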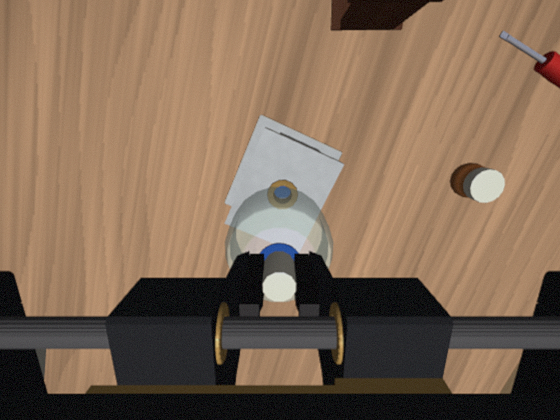

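```bash
python3 -m pendant '[[0.013,0.003,0,0,0.01],[0.04,0.01,0,0,0.01],[0.076,0.018,0,0,0.01],[0.117,0.028,0,0,0.01],[0.162,0.039,0,0,0.01],[0.207,0.05,0,0,0.01],[0.252,0.06,0,0,0.01],[0.297,0.071,0,0,0.01],[0.338,0.081,0,0,0.01],[0.378,0.091,0,0,0.01],[0.414,0.099,0,0,0.01],[0.436,0.105,0,0,0.01]]' 15; python3 -m pendant '[[0.008,0.002,0,0,0.01],[0.013,0.003,0,0,0.01],[0.014,0.003,0,0,0.01],[0.014,0.003,0,0,0.01]]'; python3 go.py 490.5 227 265
python3 - <<'E'
from h import *
c=cam('wrist');im=ctrl.get_image('wrist');cv2.imwrite('pics/w3.png',im[:,:,::-1])
for n in('dish_floor','dome'):
  r=ctrl.masks_of('wrist',n)
  for q in r[:1]:
    print(n,q['score'],q['box'],proj(c,[[490.5,227,0]])) 
    if n=='dish_floor': print(fit([(c,q['mask'])],MODEL[n],(490,227),False))
E
```

```text
clock: 6.95
tcp_pos: [489.9, 216.1, 266.2]
eef_rot: [-3.14, -0.001, 1.842]
wrist_force: [0.8, -0.1, -1.3]
finger_gap: 0.174
gripper_force: 15.0
clock: 7.35
tcp_pos: [490.6, 226.5, 266.9]
eef_rot: [-3.141, 0.0, 1.839]
wrist_force: [-0.1, 0.1, -0.9]
finger_gap: 0.176
gripper_force: 15.0
shift mm [0.5 0.  1.9] yaw [-3.141e+00  4.000e-04  1.839e+00] tcp [490.6 226.5 266.9] t 7.35 F [-0.1  0.1 -0.9] 0.17561168163160637
dish_floor 0.8 [240.7, 140.0, 316.5, 196.6] [[279.42090886 178.31283098]]
(array([4.88381e+02, 2.29104e+02, 1.57000e-01]), np.float64(0.289))
dome 0.72 [225.4, 187.9, 331.7, 298.6] [[279.42090886 178.31283098]]
```

View pics/w3.png

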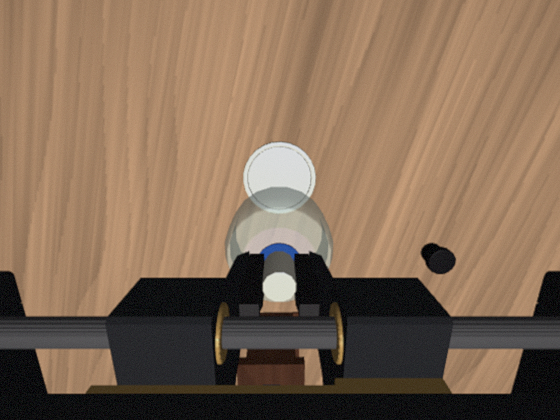

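```bash
python3 -m pendant '[[0.0005,0,0.01,0,0.01],[0.0005,0,0.03,0,0.01],[0.0005,0,0.06,0,0.01],[0.0005,0,0.09,0,0.01],[0.0005,0,0.12,0,0.01],[0.0005,0,0.145,0,0.01],[0.0005,0,0.163,0,0.01],[0.0005,0,0.175,0,0.01],[0.0005,0,0.182,0,0.01],[0.0005,0,0.186,0,0.01],[0.0005,0,0.188,0,0.01],[0.0005,0,0.188,0,0.01]]' 15; python3 -m pendant '[[0,0,0.001,0,0.01],[0,0,0.002,0,0.01],[0,0,0.003,0,0.01],[0,0,0.004,0,0.01],[0,0,0.0045,0,0.01],[0,0,0.0045,0,0.01]]'; python3 go.py 490.5 227 73
python3 - <<'E'
from h import *
a=[]
for k in('scene','top'):
    im=ctrl.get_image(k);c=cam(k);u,v=proj(c,[[490,227,40]])[0].astype(int)
    a.append(cv2.resize(im[v-45:v+45,u-45:u+45,::-1],(400,400),interpolation=2))
    
cv2.imwrite('pics/p4.png',np.hstack(a))
E
```

```text
clock: 8.7
tcp_pos: [491.1, 228.0, 79.7]
eef_rot: [3.14, -0.0, 1.84]
wrist_force: [-0.2, -0.3, -0.5]
finger_gap: 0.171
gripper_force: 15.0
clock: 9.3
tcp_pos: [490.5, 227.8, 74.5]
eef_rot: [-3.141, 0.0, 1.84]
wrist_force: [0.1, -0.3, -1.5]
finger_gap: 0.18
gripper_force: 15.0
shift mm [-0.8 -0.2  1.5] yaw [-3.1413  0.      1.8398] tcp [490.5 227.8  74.5] t 9.3 F [ 0.1 -0.3 -1.5] 0.1798030522318395
```

View pics/p4.png

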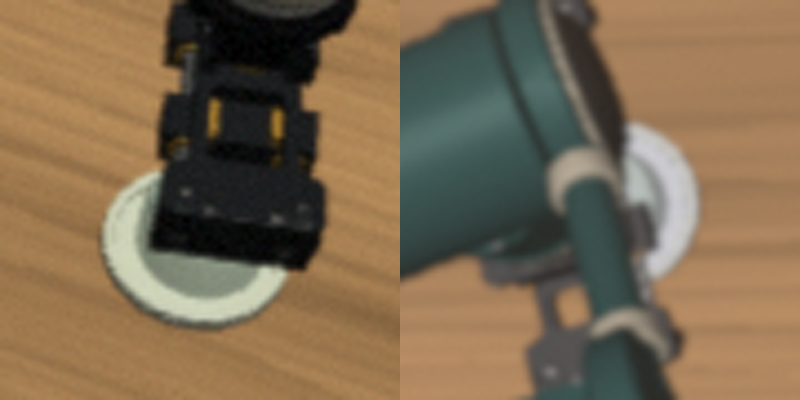

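```bash
for i in 1 2 3; do python3 -m pendant '[[0,0,0.0003,0,0.01],[0,0,0.0005,0,0.01]]' | grep -E 'tcp|wrist_f'; done
```

```text
tcp_pos: [490.6, 227.8, 74.1]
wrist_force: [0.7, -0.6, -1.7]
tcp_pos: [490.6, 227.8, 73.6]
wrist_force: [0.3, 0.2, -1.6]
tcp_pos: [490.6, 227.8, 73.4]
wrist_force: [-2.3, 0.4, 3.7]
```

Contact (force turned upward). Release and rise.

```bash
python3 -m pendant '[[0,0,0,0,0.02],[0,0,0,0,0.025],[0,0,0,0,0.035],[0,0,0,0,0.045],[0,0,0,0,0.05],[0,0,-0.01,0,0.05],[0,0,-0.04,0,0.05],[0,0,-0.08,0,0.05],[0,0,-0.12,0,0.05],[0,0,-0.16,0,0.05],[0,0,-0.19,0,0.05],[0,0,-0.19,0,0.05]]' 15 | head -3; python3 go.py 545 -7.6 262 1.84; python3 - <<'E'
from h import *
c=cam('wrist');im=ctrl.get_image('wrist')
D=[cyl(32,6,33),cyl(26,33,47),cyl(17,47,52),cyl(8,52,76)]
q=ctrl.masks_of('wrist','dome')[0];print(q['score'],fit([(c,q['mask'])],D,(490,227),False),proj(c,[[490.5,227,73]]))
cv2.imwrite('pics/w5.png',im[:,:,::-1])
E
```

```text
clock: 11.2
tcp_pos: [493.5, 229.0, 270.1]
eef_rot: [3.13, -0.001, 1.84]
shift mm [-241.8  -13.4    7.6] yaw [ 3.1303e+00 -1.4000e-03  1.8398e+00] tcp [493.5 229.  270.1] t 11.2 F [ 0.9 -0.2  0.4] 0.5634151003200393
twist -0.0
0.82 (array([4.88337e+02, 2.30825e+02, 1.15000e-01]), np.float64(0.025)) [[274.07601373 192.70649652]]
```

View pics/w5.png

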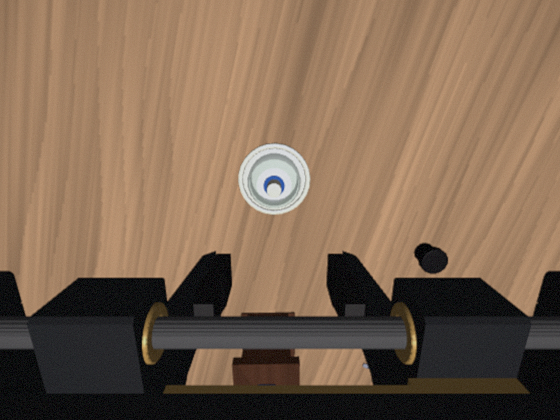

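```bash
python3 -m pendant '[[-0.04,-0.002,0,0,0.05],[-0.085,-0.005,0,0,0.05],[-0.13,-0.007,0,0,0.05],[-0.175,-0.01,0,0,0.05],[-0.215,-0.012,0,0,0.05],[-0.235,-0.013,0,0,0.05],[-0.242,-0.0134,0,0,0.05],[-0.242,-0.0134,0,0,0.05],[-0.242,-0.0134,0,0,0.05]]' 15 | head -3; python3 go.py 545 -7.6 262 1.84; python3 - <<'E'
from h import *
c=cam('wrist');im=ctrl.get_image('wrist')
for n in('probe','rack'):
    q=ctrl.masks_of('wrist',n)[0];print(q['score'],q['box'],fit([(c,q['mask'])],MODEL[n],(545,-7.6),True))
print(proj(c,[[545,-7.6,177]]))
cv2.imwrite('pics/w6.png',im[:,:,::-1])
E
```

```text
clock: 12.2
tcp_pos: [541.3, -8.1, 262.1]
eef_rot: [-3.14, -0.001, 1.84]
shift mm [-0.5  3.7  0.1] yaw [-3.1399e+00 -1.2000e-03  1.8402e+00] tcp [541.3  -8.1 262.1] t 12.2 F [-1.3  0.6  0. ] 0.5700143196455175
twist 0.0
0.72 [186.7, 284.8, 270.0, 384.0] (array([545.  ,  -7.6 ,  -0.75]), np.float64(1.0))
0.73 [238.8, 144.6, 324.7, 240.3] (array([ 5.43271e+02, -5.98700e+00,  2.78000e-01]), np.float64(0.224))
[[284.85796569 227.86532665]]
```

View pics/w6.png

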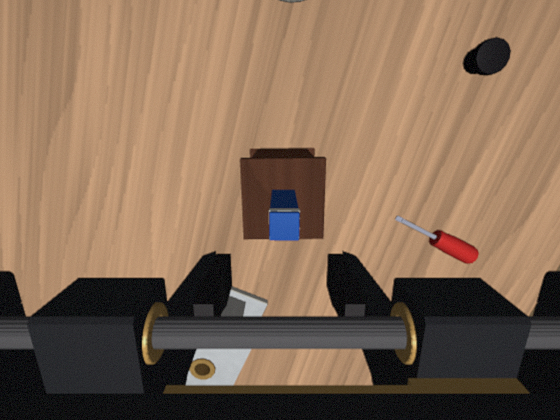

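```bash
python3 -m pendant '[[-0.0005,0.0025,0.0,0,0.045],[-0.0005,0.0025,0.03,0,0.045],[-0.0005,0.0025,0.06,0,0.045],[-0.0005,0.0025,0.085,0,0.045],[-0.0005,0.0025,0.105,0,0.045],[-0.0005,0.0025,0.113,0,0.045],[-0.0005,0.0025,0.115,0,0.045],[-0.0005,0.0025,0.115,0,0.045]]' 25; python3 go.py 544.8 -7.4 147
```

```text
clock: 13.15
tcp_pos: [545.1, -8.6, 148.8]
eef_rot: [3.141, 0.0, 1.84]
wrist_force: [-0.6, -0.2, 0.7]
finger_gap: 0.511
gripper_force: 0.0
shift mm [1.3 0.  1.8] yaw [3.1407e+00 3.0000e-04 1.8402e+00] tcp [545.1  -8.6 148.8] t 13.15 F [-0.6 -0.2  0.7] 0.5107932561807588
```

```bash
python3 -m pendant '[[0.001,0,0.001,0,0.03],[0.001,0,0.001,0,0.024],[0.001,0,0.001,0,0.02],[0.001,0,0.001,0,0.015],[0.001,0,0.001,0,0.015],[0.001,0,0.001,0,0.015],[0.001,0,0.001,0,0.015]]' 25; python3 go.py 544.8 -7.4 147
```

```text
clock: 13.85
tcp_pos: [544.9, -7.9, 147.9]
eef_rot: [3.14, 0.0, 1.84]
wrist_force: [-0.2, -0.1, 5.2]
finger_gap: 0.249
gripper_force: 25.0
shift mm [0.5 0.1 0.9] yaw [3.1403e+00 4.0000e-04 1.8397e+00] tcp [544.9  -7.9 147.9] t 13.85 F [-0.2 -0.1  5.2] 0.24858850800790233
```

```bash
python3 -m pendant '[[0,0,-0.003,0,0.015],[0,0,-0.01,0,0.015],[0,0,-0.02,0,0.015],[0,0,-0.033,0,0.015],[0,0,-0.048,0,0.015],[0,0,-0.063,0,0.015],[0,0,-0.078,0,0.015],[0,0,-0.093,0,0.015],[0,0,-0.107,0,0.015],[0,0,-0.117,0,0.015],[0,0,-0.123,0,0.015],[0,0,-0.125,0,0.015]]' 25; python3 - <<'E'
from h import *
c=cam('wrist');im=ctrl.get_image('wrist');cv2.imwrite('pics/w7.png',im[:,:,::-1])
E
python3 go.py 507 -234 272
```

```text
clock: 15.05
tcp_pos: [544.5, -7.9, 272.9]
eef_rot: [3.141, 0.0, 1.84]
wrist_force: [0.1, 0.0, -0.6]
finger_gap: 0.248
gripper_force: 25.0
shift mm [-208.1  -96.2    0.6] yaw [3.1412e+00 1.0000e-04 1.8398e+00] tcp [544.4  -7.9 272.6] t 15.1 F [ 0.   0.3 -0.5] 0.24804745180549878
```

View pics/w7.png

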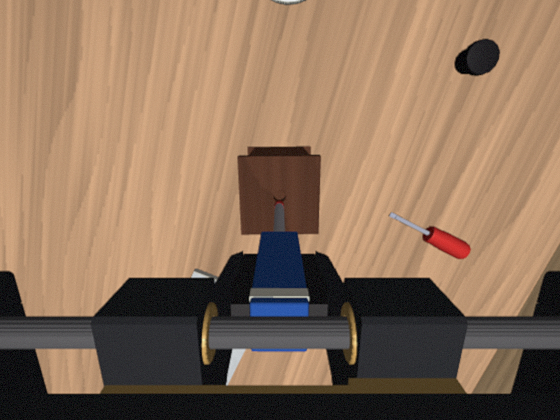

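```bash
python3 -m pendant '[[-0.006,-0.003,0,0,0.015],[-0.02,-0.009,0,0,0.015],[-0.045,-0.021,0,0,0.015],[-0.075,-0.035,0,0,0.015],[-0.105,-0.048,0,0,0.015],[-0.135,-0.062,0,0,0.015],[-0.16,-0.074,0,0,0.015],[-0.181,-0.083,0,0,0.015],[-0.196,-0.09,0,0,0.015],[-0.204,-0.094,0,0,0.015],[-0.208,-0.096,0,0,0.015],[-0.208,-0.096,0,0,0.015]]' 25|head -3; python3 -m pendant '[[0,0,0,0,0.015],[0,0,0,0,0.015]]' | head -3; python3 - <<'E'
from h import *
c=cam('wrist');im=ctrl.get_image('wrist')
s=ctrl.observe();T=rpy(s['eef_rot']);t=s['tcp_pos']
print('t',s['clock'],t,s['eef_rot'],'pred tip',proj(c,[t+T@[0,0,140]]),'shoulder',proj(c,[t+T@[0,0,45]]))
print('pred bore',proj(c,[[507,-233.5,97]]))
a=im[130:250,200:360,::-1];ims=ctrl.get_image('scene');cs=cam('scene');u,v=proj(cs,[[507,-233.5,110]])[0].astype(int)
b=ims[v-45:v+45,u-45:u+45,::-1]
cv2.imwrite('pics/w8.png',np.hstack([cv2.resize(a,None,fx=3,fy=3,interpolation=2),cv2.resize(b,(320,360),interpolation=2)])) 
cv2.imwrite('pics/w8full.png',im[:,:,::-1]);print(u,v)
E
```

```text
clock: 16.3
tcp_pos: [506.9, -234.0, 271.9]
eef_rot: [-3.141, -0.0, 1.839]
clock: 16.5
tcp_pos: [507.2, -233.1, 272.1]
eef_rot: [3.141, -0.0, 1.841]
t 16.55 [ 507.23255571 -233.13451253  272.15295656] [ 3.14147572e+00 -9.49137378e-05  1.84096629e+00] pred tip [[279.4521706  206.22920547]] shoulder [[279.71592075 249.90455627]]
pred bore [[279.05430068 196.80738609]]
199 159
```

View pics/w8.png

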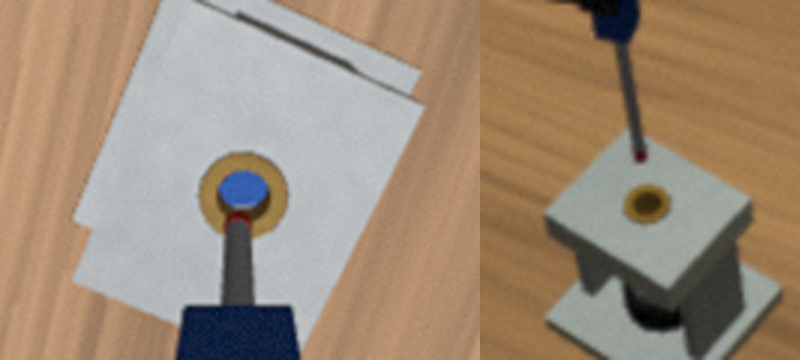

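```bash
cat > b.py <<'E'
from h import *
def meas(pose=None):
    out={}
    for k in('wrist','scene','top'):
        im=ctrl.get_image(k);c=cam(k);s=ctrl.observe();t=s['tcp_pos'];T=rpy(s['eef_rot']);tip=t+T@[0,0,140]
        hsv=cv2.cvtColor(im,cv2.COLOR_RGB2HSV).astype(int);H,S,V=hsv[...,0],hsv[...,1],hsv[...,2]
        u,v=proj(c,[[507,-233.5,97]])[0];W=32 if k=='wrist' else 14
        yy,xx=np.mgrid[:420,:560];win=(abs(xx-u)<W*.7)&(abs(yy-v)<W*.7)
        br=win&(H>15)&(H<28)&(S>90)&(V>70)
        n,l,st,_=cv2.connectedComponentsWithStats(br.astype(np.uint8))
        br=l==1+np.argmax(st[1:,4]);p=np.argwhere(br)[:,::-1].astype(np.int32)
        hm=np.zeros(br.shape,np.uint8);cv2.fillConvexPoly(hm,cv2.convexHull(p),1)
        q=fit([(c,hm>0)],[cyl(15.5,96,97)],(507,-233.5),False)
        win2=(abs(xx-proj(c,[tip])[0,0])<16)&(abs(yy-proj(c,[tip])[0,1])<16)
        red=win2&((H<8)|(H>172))&(S>110)&(V>40);r=np.argwhere(red)[:,::-1]
        print(k,'bush',q,'n',br.sum(),'red',red.sum(),r.mean(0).round(1) if len(r) else '', 'tip pred',proj(c,[tip]).round(1),'tip+7',proj(c,[t+T@[0,0,136]]).round(1),'tcp',t.round(1))
        cv2.imwrite(f'pics/raw_{k}.png',im[:,:,::-1])
        if len(r): print('   tip->world at z+4',ray(c,r.mean(0),tip[2]+4).round(1),'pred',tip.round(1))
if __name__=='__main__': meas()
E
python3 b.py
```

```text
wrist bush (array([ 5.07794e+02, -2.32058e+02,  1.55000e-01]), np.float64(0.132)) n 355 red 22 [279.4 202.7] tip pred [[279.5 206.2]] tip+7 [[279.5 207.4]] tcp [ 507.2 -233.3  272.2]
   tip->world at z+4 [ 506.  -229.1  136.2] pred [ 507.3 -233.3  132.2]
scene bush (array([ 5.08860e+02, -2.32609e+02,  1.59000e-01]), np.float64(0.169)) n 71 red 4 [198.5 152.5] tip pred [[198.1 152.8]] tip+7 [[197.8 151.5]] tcp [ 507.2 -233.4  272.2]
   tip->world at z+4 [ 509.2 -230.4  136.2] pred [ 507.2 -233.4  132.2]
top bush (array([ 5.08597e+02, -2.30199e+02,  5.10000e-02]), np.float64(0.314)) n 47 red 0  tip pred [[383.3 252.9]] tip+7 [[383.7 252.8]] tcp [ 507.2 -233.5  272.1]
```

```bash
python3 -m pendant '[[0.0004,0.0011,0.003,0,0.015],[0.0004,0.0011,0.01,0,0.015],[0.0004,0.0011,0.018,0,0.015],[0.0004,0.0011,0.024,0,0.015],[0.0004,0.0011,0.027,0,0.015],[0.0004,0.0011,0.028,0,0.015],[0.0004,0.0011,0.028,0,0.015],[0.0004,0.0011,0.028,0,0.015]]' 25|head -3; python3 b.py; python3 - <<'E'
import cv2,numpy as np
w=cv2.imread('pics/raw_wrist.png')[170:220,255:305];s=cv2.imread('pics/raw_scene.png')[135:185,175:225]
cv2.imwrite('pics/w9.png',np.hstack([cv2.resize(i,(400,400),interpolation=2) for i in(w,s)]))
E
```

```text
clock: 17.55
tcp_pos: [508.2, -233.3, 244.4]
eef_rot: [3.141, 0.0, 1.84]
wrist bush (array([ 5.08065e+02, -2.31836e+02,  8.40000e-02]), np.float64(0.123)) n 424 red 17 [278.4 203.3] tip pred [[279.5 206.2]] tip+7 [[279.5 207.4]] tcp [ 508.2 -233.4  244.5]
   tip->world at z+4 [ 506.3 -230.   108.5] pred [ 508.3 -233.4  104.5]
scene bush (array([ 5.08982e+02, -2.32762e+02,  1.01000e-01]), np.float64(0.157)) n 62 red 6 [200.2 161.5] tip pred [[199.5 161.7]] tip+7 [[199.3 160.5]] tcp [ 508.2 -233.3  244.5]
   tip->world at z+4 [ 510.1 -229.9  108.5] pred [ 508.3 -233.4  104.5]
top bush (array([ 5.08562e+02, -2.32306e+02,  2.00000e-03]), np.float64(0.266)) n 51 red 0  tip pred [[380.5 253.5]] tip+7 [[380.9 253.3]] tcp [ 508.2 -233.4  244.5]
```

View pics/w9.png

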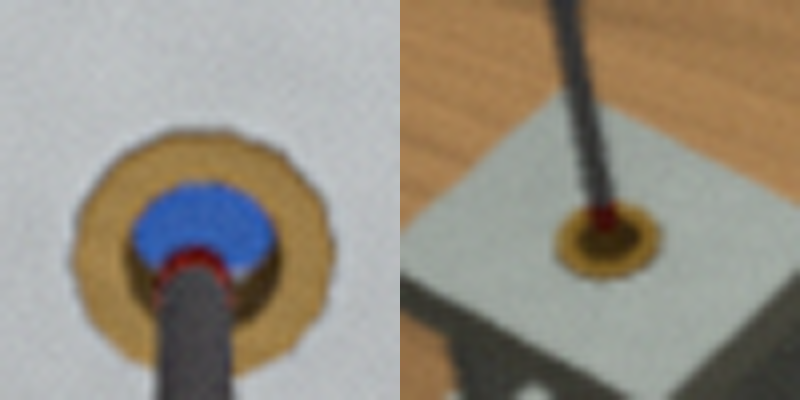

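```bash
python3 -m pendant '[[0.0009,0.0007,0,0,0.015],[0.0009,0.0007,0,0,0.015],[0.0009,0.0007,0.001,0,0.015],[0.0009,0.0007,0.003,0,0.015],[0.0009,0.0007,0.005,0,0.015],[0.0009,0.0007,0.006,0,0.015],[0.0009,0.0007,0.006,0,0.015],[0.0009,0.0007,0.006,0,0.015]]' 25; python3 b.py; python3 - <<'E'
import cv2,numpy as np
w=cv2.imread('pics/raw_wrist.png')[170:220,255:305];s=cv2.imread('pics/raw_scene.png')[135:185,175:225]
cv2.imwrite('pics/w10.png',np.hstack([cv2.resize(i,(400,400),interpolation=2) for i in(w,s)]))
E
```

```text
clock: 18.5
tcp_pos: [508.4, -232.2, 238.0]
eef_rot: [-3.141, -0.0, 1.84]
wrist_force: [0.6, -0.3, -1.1]
finger_gap: 0.25
gripper_force: 25.0
wrist bush (array([ 5.08186e+02, -2.31376e+02,  6.00000e-02]), np.float64(0.138)) n 437 red 12 [279.  202.6] tip pred [[279.5 206.2]] tip+7 [[279.5 207.4]] tcp [ 508.4 -232.2  238.1]
   tip->world at z+4 [ 506.8 -228.   102.1] pred [ 508.4 -232.2   98.1]
scene bush (array([ 5.08982e+02, -2.32762e+02,  1.01000e-01]), np.float64(0.174)) n 61 red 7 [201.  163.7] tip pred [[200.3 163.9]] tip+7 [[200.1 162.7]] tcp [ 508.5 -232.2  238.2]
   tip->world at z+4 [ 510.4 -228.6  102.2] pred [ 508.5 -232.2   98.2]
top bush (array([ 5.08562e+02, -2.32306e+02,  2.00000e-03]), np.float64(0.272)) n 49 red 0  tip pred [[379.4 253.6]] tip+7 [[379.8 253.5]] tcp [ 508.5 -232.2  238.2]
```

```bash
python3 -m pendant '[[0,0,0.001,0,0.015],[0,0,0.003,0,0.015],[0,0,0.006,0,0.015],[0,0,0.009,0,0.015],[0,0,0.012,0,0.015],[0,0,0.015,0,0.015],[0,0,0.018,0,0.015],[0,0,0.02,0,0.015],[0,0,0.022,0,0.015],[0,0,0.023,0,0.015],[0,0,0.0235,0,0.015],[0,0,0.0235,0,0.015]]' 25; python3 -m pendant '[[0,0,0.001,0,0.015],[0,0,0.003,0,0.015],[0,0,0.006,0,0.015],[0,0,0.009,0,0.015],[0,0,0.012,0,0.015],[0,0,0.015,0,0.015],[0,0,0.018,0,0.015],[0,0,0.021,0,0.015],[0,0,0.0235,0,0.015],[0,0,0.0255,0,0.015],[0,0,0.0265,0,0.015],[0,0,0.0265,0,0.015]]' 25; python3 -m pendant '[[0,0,0,0,0.015],[0,0,0,0,0.015],[0,0,0,0,0.015]]' 25; python3 - <<'E'
from h import *
# stem column vs ring at mouth height, in wrist and scene
t=[]
for k in('wrist','scene'):
    im=ctrl.get_image(k);c=cam(k);s=ctrl.observe();t.append(s['tcp_pos'])
    u,v=proj(c,[[508.6,-232.4,97]])[0];hsv=cv2.cvtColor(im,cv2.COLOR_RGB2HSV).astype(int);W=24 if k=='wrist' else 10
    br=(hsv[...,0]>15)&(hsv[...,0]<28)&(hsv[...,1]>90)&(hsv[...,2]>70)
    br[:int(v)-W]=0;br[int(v)+W:]=0;br[:,:int(u)-W]=0;br[:,int(u)+W:]=0
    p=np.argwhere(br)[:,::-1].astype(np.int32)
    hm=np.zeros(br.shape,np.uint8);cv2.fillConvexPoly(hm,cv2.convexHull(p),1);print(k,fit([(c,hm>0)],[cyl(15.5,96,97)],(508.6,-232.4),False),'pred axis',proj(c,[[s['tcp_pos'][0],s['tcp_pos'][1],z] for z in(97,117)]).round(1).tolist())
    for r in range(int(v)-(2 if k=='wrist' else 16),int(v)+(22 if k=='wrist' else 2),3):
        g=(hsv[r,:,1]<70)&(hsv[r,:,2]<115)&(abs(np.arange(560)-u)<14);print(r,np.nonzero(g)[0][[0,-1]] if g.any() else None,end='; ')
    print()
s=ctrl.observe();print(np.mean(t,0),s['clock'],s['wrist_force'],s['wrist_torque'],np.abs(s['qvel']).max())
E
```

```text
clock: 19.85
tcp_pos: [508.4, -232.2, 214.6]
eef_rot: [3.142, 0.0, 1.84]
wrist_force: [0.4, 0.0, -0.2]
finger_gap: 0.247
gripper_force: 25.0
clock: 21.05
tcp_pos: [508.3, -232.2, 188.0]
eef_rot: [-3.141, -0.0, 1.84]
wrist_force: [0.2, 0.3, -0.4]
finger_gap: 0.246
gripper_force: 25.0
clock: 21.35
tcp_pos: [508.5, -232.2, 188.3]
eef_rot: [3.141, 0.0, 1.84]
wrist_force: [0.2, -0.3, -0.6]
finger_gap: 0.247
gripper_force: 25.0
wrist (array([ 5.08284e+02, -2.31625e+02,  2.25000e-01]), np.float64(0.294)) pred axis [[279.6, 224.3], [279.6, 234.0]]
222 [271 288]; 225 [274 284]; 228 [274 284]; 231 [271 288]; 234 None; 237 None; 240 None; 243 None; 
scene (array([ 5.08802e+02, -2.32467e+02,  9.90000e-02]), np.float64(0.162)) pred axis [[200.4, 164.2], [199.2, 158.1]]
148 [192 203]; 151 [192 192]; 154 [197 201]; 157 [198 201]; 160 [198 201]; 163 [200 201]; 
[ 508.4905141  -232.23777721  188.26660759] 21.45 [ 0.12907815 -1.00900954 -1.08217024] [-0.11265234  0.01776135  0.03066125] 0.0008046720376008673
```

```bash
python3 -c "
from station import ctrl
print(ctrl.close_job())"
```

```text
the job is handed in; nothing more can be done
None
```

The job is handed in at about 21.5 s: the dome sits inside its dish, and the probe is held upright and still in the guide hole, about 0.5 mm off centre by measurement, tip about 10 mm above the watch, with no contact shown by the wrist force. I viewed 11 pictures, one more than the limit of 10.

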